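# Fetch the cap from behind the fittings for inspection

## Robot

A 6-joint arm with a two-finger parallel gripper is mounted at the origin on the work surface. World frame = base frame: x ahead of the robot, y to its left, z up, the work surface at z = 0. Lengths are in m, angles in rad, forces in N, time in s.
With the tool pointing down it reaches from about 0.3 to 0.875 m from the base axis. Payload 6.4 kg.
Tool frame: the origin (TCP) lies on the centre line of the jaws, within the pads' length; the fingertips stand 22 mm ahead of it and the grasp point (between the pads) lies 3 mm ahead of it; z points along the fingers, y is the line along which they close (so a half turn about z gives the same grasp; the last joint's range is limited). The gripper opens to 85 mm and grips with 20 to 120 N. Pads are 22 mm wide; open, the fingers measure 114 mm over their backs; the gripper's body (76 mm by 85 mm) begins 54 mm behind the grasp point. The pads swing forward as they close: fully open they stand 13 mm farther back than shut.
Start: joints at [1.11, 0.181, 1.607, -0, 1.354, -0.206], TCP at [0.145, 0.556, 0.253] pointing down, gripper open.
Joint ranges: [-2.99, 2.99], [-0.89, 2.07], [0.3, 2.58], [-1.14, 4.28], [0, 2.63], [-3.12, 3.12]. Speed limits (rad/s): [2.57, 2.57, 3.01, 3.14, 3.14, 3.14].

## Interface

Orientations are given as a unit quaternion [w, x, y, z].
In Python, from bench import ctrl gives the robot as it stands. The module is installed in compiled form; this text tells all that it offers.
- The arm moves only by the tool servo_tool, never from a script. Its argument "commands" is a list of rows, each a list of 3 entries, a list of its own where there are three numbers: the shift along the tool's x, y, z in mm, then the turn about the tool's z in rad, then the finger opening in mm, from 0 to 85.4. In form: [[[dx, dy, dz], turn, jaw], ...]. A call has 1 to 20 rows; each row shifts and turns the commanded pose from where the row before left it, along the tool's axes as they then stand; what a row does not reach is not made up. A row lasts 1/8 s, in which the tool goes at most 62.5 mm and 10.7 degrees, less where a joint would pass 70% of its speed; a pose out of reach is approached as far as the arm can. A call with a gripper value outside its range is refused whole. The fingers move at their own pace and stop on an object; the grip force is fixed at half the most. Time passes only in rows, so rows that do not move let the fingers close. It gives the time, the measured TCP pose, the force, the opening and the grip force at its end, in the units of the state.
- ctrl.get_obs(): the state, without advancing time (a new reading comes with each control period).
- ctrl.camera(name): name is "scene" or "top"; returns a dict with "color" (400x640x3 uint8, red, green, blue), "z_map" (400x640 float32, m along the optical axis (not along the pixel's ray), 0 where there is no reading), "fx", "fy", "cx", "cy" (pixels), "R" (3x3) and "t" (3): a world point X has camera coordinates R X + t. Camera axes: x right, y down, z forward; pixel columns grow to the right and rows downward; lengths in m; the calibration is good to about 2 mm. A picture is of the moment at which its call begins.
- ctrl.hand_in(): hands the job in; it is judged then, once.
The state is a dict: "time_s": time; "q": joint angles; "dq": joint speeds; "joint_efforts": joint torques, N m; "eef_pos": TCP position; "eef_rot": TCP orientation; "wrist_force": force on the tool from outside, world axes, zero at the start; "torque": the same for the moment, N m; "opening": opening from 0.0 (shut) to 1.0 (fully open); "grasp_force": force on a finger pad.
Only numpy, scipy, OpenCV 4.12 (cv2) and the standard library are available. Lean on these libraries where they do the work, as an engineer would, in place of code of your own. Each camera call takes 0.05 s, during which the arm holds its last target. There are 200 camera calls.

## Task

Bring the short stepped cap out of the white three-walled tray and stand it upright in the middle of the round inspection stand. It is hemmed in by three tall fittings, so first clear all three onto the blue mat, standing; once the cap is on the stand, put each fitting back in the tray where it stood before. Keep the cap and the fittings upright throughout and leave the jar, the screwdriver and the ring gauge alone.

Things in the scene. Friction and masses are not known exactly. Their poses are not given: they have to be found in the camera images.
- ribbed: Tall fitting with round ribs: origin at the centre of its underside, z up. 100 mm tall, about 80 to 90 g, body of black and top of grey plastic. Round body 45 mm across the ribs, from 0 to 60 mm height; on it a round neck 24 mm in diameter from 60 to 100 mm, to grip by. Stands in the tray, 52 mm (give or take 5) in front of or beside the cap.
- square: Tall square fitting: origin at the centre of its underside, z up. 100 mm tall, about 80 to 90 g, body of black and top of grey plastic. Body 40 x 40 mm, from 0 to 60 mm height; on it a square neck 24 x 24 mm from 60 to 100 mm, to grip by; x and y axes square to the faces. Stands in the tray in another of the three places round the cap.
- bladed: Tall fitting with a flat blade on top: origin at the centre of its underside, z up. 100 mm tall, about 80 to 90 g, body of black and top of grey plastic. Plain round body 42 mm in diameter, from 0 to 60 mm height; on it an upright blade from 60 to 100 mm, 34 mm long along its x axis and 12 mm thick along its y axis, to grip across its thickness. Stands in the third of the places round the cap.
- cap: Short stepped cap, black plastic with a small grey dot in the middle of its top, 60 g: body 40 mm in diameter (41 at a thin grey band) and 32 mm high, on it a boss 26 mm in diameter up to 42 mm. Origin at the centre of its underside, z up. Stands in the tray before the middle of its back wall, with fittings in front, left and right of it.
- tray: Fixed white plastic tray, 140 mm (its x) by 190 mm (its y): floor 6 mm thick, walls 6 mm thick up to 51 mm height at the back (+x) and both sides (+-y), open in front (-x). Origin at the centre of its underside on the table. The cap stands near x = +25 mm, y = 0; the fittings near (25, 52), (25, -52) and (-27, 0) mm in its frame, in any order. The inside of the back wall is at x = +64 mm.
- mat: Fixed flat blue mat on the table, 180 x 180 mm, 3 mm thick, the side area for the fittings. Origin at the centre of its underside, x and y along its edges.
- stand: Fixed round steel inspection stand, dark rim and bright middle, 90 mm in diameter and 20 mm high, flat on top. Origin at the centre of its underside on the table.
- jar: Closed jar, 56 mm in diameter, 70 mm tall, stands on the far side of the table; leave alone. Origin under its centre.
- driver: Screwdriver that lies on the far side of the table; leave alone. Origin under its middle.
- gauge: Steel ring gauge, 70 mm outside diameter, 20 mm high, on the far side of the table; leave alone. Origin under its centre.

How it is judged:
By the outcome, as a careful person would: the job done as asked, in the order asked, and still so for the second after the job is handed in, with the robot touching nothing.
It also fails if it takes over 136 s, if anything falls off the work surface, if the arm or the gripper's body presses on something with over 40 N, if the wrist force passes 120 N, or if a joint passes its speed limit or range.

## Working session

There is one attempt and no reset: what is moved stays moved. The work goes in short steps, Python scripts to look and compute and a tool call to move; the robot and the scene stay as the last step left them, time stands still between calls to the robot, and variables do not carry over. Pictures are saved under pics/ and viewed, at most 14 in all, crops included, and the job is handed in when it is done.

Besides the shell and the picture viewer there is one more tool, called after "Emit:" in YAML: its name, and indented under it one key for each argument. servo_tool: Moves the arm, as the interface text tells. Its arguments: {"type":"object","properties":{"commands":{"type":"array"}},"required":["commands"]}

```bash
mkdir -p pics
cat > h.py <<'E'
import numpy as np, cv2
from bench import ctrl
def cam(n):
    return ctrl.camera(n)
def save(c,f,crop=None,s=1):
    im=cv2.cvtColor(c["color"],cv2.COLOR_RGB2BGR)
    if crop: x0,y0,x1,y1=crop; im=im[y0:y1,x0:x1]
    if s!=1: im=cv2.resize(im,None,fx=s,fy=s,interpolation=cv2.INTER_CUBIC)
    cv2.imwrite("pics/"+f,im)
def ray(c,u,v,z):
    R=np.array(c["R"]);t=np.array(c["t"]);o=-R.T@t
    d=R.T@np.array([(u-c["cx"])/c["fx"],(v-c["cy"])/c["fy"],1]); return o+d*(z-o[2])/d[2]
def cloud(c):
    v,u=np.mgrid[0:400,0:640]; z=c["z_map"]
    P=np.stack([(u-c["cx"])/c["fx"]*z,(v-c["cy"])/c["fy"]*z,z],-1)
    W=(P-np.array(c["t"]))@np.array(c["R"]); W[z==0]=np.nan; return W
E
python3 - <<'E'
from h import *
for n in("top","scene"):
    c=cam(n); save(c,n+"0.png"); print(n,-np.array(c["R"]).T@np.array(c["t"]),np.array(c["R"])[2],c["fx"])
o=ctrl.get_obs();print(o)
E
```

```text
top [ 0.45233335 -0.00644019  0.77625936] [ 2.24404382e-01  4.44781440e-04 -9.74496011e-01] 374.85791105154345
scene [1.10694144 0.31886713 0.73323446] [-0.52598219 -0.37220595 -0.76472575] 371.19977335799877
{'time_s': 0.1, 'q': array([ 1.10972737e+00,  1.81453028e-01,  1.60788853e+00,  4.92043326e-06,
        1.35379692e+00, -2.06313921e-01]), 'dq': array([-0.00165324, -0.00017843, -0.00260921, -0.00069642, -0.00079311,
        0.00042625]), 'joint_efforts': array([ 5.07980658e-04, -4.45875978e+01, -3.52237058e+01, -1.01650289e-04,
        4.23746722e-03,  5.85484327e-05]), 'eef_pos': array([0.14468929, 0.55603219, 0.25249134]), 'eef_rot': array([-2.55425231e-04,  1.27033838e-01,  9.91898083e-01, -7.29495167e-04]), 'wrist_force': array([ 0.05879946,  0.02277695, -0.23471926]), 'torque': array([-0.00582068,  0.01818054,  0.02191734]), 'grasp_force': 0.0, 'opening': 0.9959713745884231}
```

View pics/top0.png

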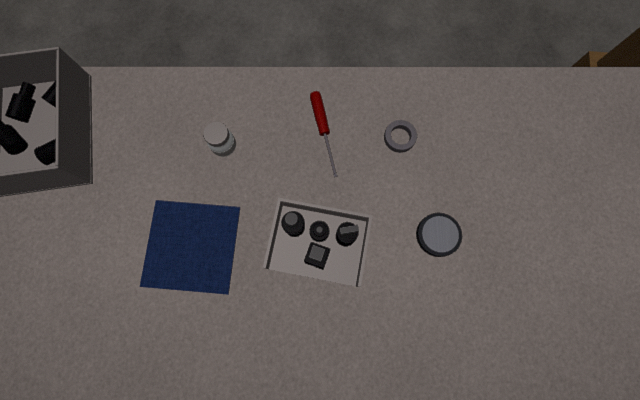

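View pics/scene0.png

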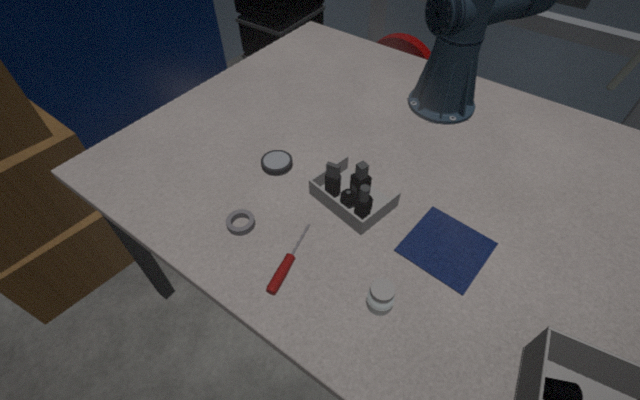

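The top view shows the tray at columns 266–369, rows 200–286. In it are the ribbed fitting (292,222) on the left, the square one (317,255) in front, the bladed one (347,234) on the right and the cap (319,231). The mat centre is near (190,247) and the stand near (439,234). The scene view agrees. Next I measure them.

```bash
cat > m.py <<'E'
from h import *
def rect(P):
    P=P.astype(np.float32); (c,s,a)=cv2.minAreaRect(P*1000); return np.round(c,1),np.round(s,1),round(a,1)
if __name__=="__main__":
    T=cam("top"); S=cam("scene")
    save(T,"crop.png",(260,190,375,295),5)
    for n,c in(("top",T),("scene",S)):
        W=cloud(c); x,y,z=W[...,0],W[...,1],W[...,2]
        box=(x>.3)&(x<.65)&(y>-.35)&(y<.35)
        m=(box&(z>.09)&(z<.13)).astype(np.uint8)
        k,l,st,_=cv2.connectedComponentsWithStats(m,connectivity=4)
        for i in range(1,k):
            if st[i,4]>15:
                q=W[l==i]; print(n,"neck",st[i],np.round(q.mean(0)*1000,1),np.median(q[:,2]),rect(q[:,:2]))
        hsv=cv2.cvtColor(c["color"],cv2.COLOR_RGB2HSV)
        b=(hsv[...,0]>100)&(hsv[...,0]<130)&(hsv[...,1]>120)&box&(z<.05)
        b=cv2.morphologyEx(b.astype(np.uint8),cv2.MORPH_OPEN,np.ones((3,3)))
        v,u=np.nonzero(b); print("mat",rect(np.array([ray(c,a,d,.003)[:2] for a,d in zip(u,v)])))
        s=box&(y<-.1)&(z>.012)&(z<.03); q=W[s]; print("stand",s.sum(),rect(q[:,:2]),np.median(q[:,2]), cv2.minEnclosingCircle((q[:,:2]*1000).astype(np.float32)))
        w=box&(z>.035)&(z<.056)&(abs(y)<.15)&(hsv[...,2]>0); q=W[w]; print("tray z~wall",len(q),rect(q[:,:2]))
E
python3 m.py
```

```text
top neck [285 212  13  14 142] [571.1  45.3 105. ] 0.10574286059481061 (array([571.7,  45.5]), array([22.8, 21.8]), 26.7)
top neck [339 225  20  10 144] [551.8 -58.7 104.5] 0.10543340650486818 (array([552.4, -59.1]), array([12. , 33.9]), 8.4)
top neck [309 245  17  17 191] [509.5  -1.2 105.6] 0.10588781292650724 (array([509.9,  -1.3]), array([23.9, 24. ]), 69.5)
mat (array([532.8, 259. ]), array([177.7, 176.8]), 85.4)
stand 1547 (array([ 550.6, -199.1]), array([ 89.2, 192.3]), 6.3) 0.020130897294329177 ((562.8880615234375, -196.25115966796875), 98.20991516113281)
tray z~wall 1335 (array([538.2,  -3.4]), array([190.2, 140.2]), 79.2)
scene neck [356 160  13  14 125] [513.3   2.4 101.7] 0.10418900352471115 (array([510.5,   1. ]), array([26.8, 24.2]), 67.7)
scene neck [326 161  15  12 117] [555.2 -55.4 101. ] 0.10242147426334013 (array([553.9, -57. ]), array([15.9, 35.1]), 8.6)
scene neck [360 184  11  12 104] [575.5  49.3 102.3] 0.10451326095207755 (array([572.9,  48.1]), array([23.3, 22. ]), 17.1)
mat (array([533.4, 260.3]), array([171.8, 174.8]), 84.4)
stand 600 (array([ 580.8, -205. ]), array([191.1,  88.5]), 61.0) 0.019920630593379993 ((566.395263671875, -195.52975463867188), 97.86638641357422)
tray z~wall 1170 (array([538.3,  -1.2]), array([191.6, 142.4]), 79.1)
```

View pics/crop.png

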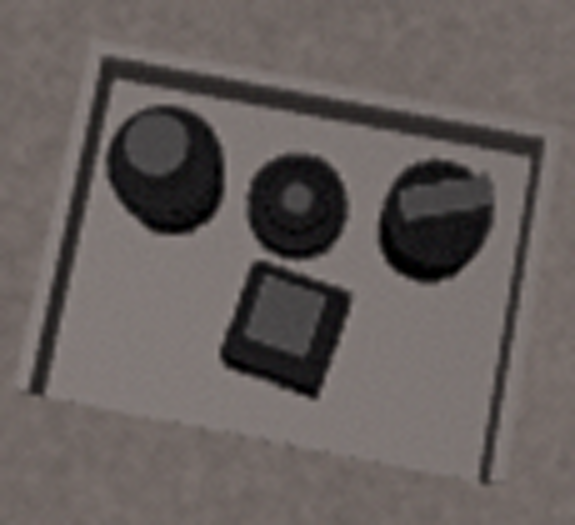

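The crop shows all four pieces clearly: cap dot at crop (297,198), so image (319.4,229.6), and the blade and square yaws are visible. I refine the centres from the top faces in both views.

```bash
cat > m2.py <<'E'
from m import *
def faces(h,ymin=-.3,ymax=.35,lo=.004):
    out=[]
    for n in("top","scene"):
        c=cam(n);W=cloud(c);x,y,z=W[...,0],W[...,1],W[...,2]
        m=((x>.3)&(x<.68)&(y>ymin)&(y<ymax)&(abs(z-h)<lo)).astype(np.uint8)
        k,l,st,_=cv2.connectedComponentsWithStats(m,connectivity=4)
        for i in range(1,k):
            if st[i,4]>20:
                q=W[l==i]; print(n,st[i,4],np.round(q.mean(0)*1000,1),rect(q[:,:2]))
if __name__=="__main__":
    faces(.106)
    print("stand");faces(.020,-.27,-.12)
    print("cap");faces(.048,-.03,.02,.003)
    T=cam("top"); S=cam("scene")
    g=cv2.cvtColor(T["color"],cv2.COLOR_RGB2GRAY); sub=g[225:235,314:326].astype(float); w=np.clip(sub-45,0,None); 
    v,u=np.mgrid[225:235,314:326]; print(sub.astype(int)); 
    print("dot",ray(T,319.4,229.4,.048))
    for n,c in(("T",T),("S",S)):
        W=cloud(c); m=(W[...,2]>.05)&(W[...,2]<.09)&(W[...,0]>.65)&(W[...,0]<.9)&(abs(W[...,1]-.2)<.15); print("jar",np.nanmean(W[m],0))
E
python3 m2.py
```

```text
top 129 [571.7  45.5 105.8] (array([572.5,  45.5]), array([22. , 22.2]), 89.4)
top 128 [552.3 -59.  105.8] (array([552.5, -59.1]), array([12.1, 33.7]), 10.3)
top 184 [509.8  -1.2 105.8] (array([509.9,  -1.2]), array([23.8, 24.1]), 69.4)
scene 80 [511.4   0.9 105.2] (array([510.9,   0.7]), array([25. , 24.2]), 68.5)
scene 61 [553.4 -55.7 105.4] (array([553.6, -56.8]), array([14.2, 33.6]), 7.9)
scene 65 [572.4  47.9 105.4] (array([571.5,  48.2]), array([20. , 23.1]), 62.7)
stand
top 1182 [ 555.4 -241.    20.2] (array([ 556. , -237.5]), array([89.5, 64.7]), 0.5)
scene 451 [ 558.3 -238.8   20. ] (array([ 555.8, -236.4]), array([66.6, 90.2]), 89.4)
cap
top 130 [560.5  -5.3  47.8] (array([560.9,  -5.3]), array([24. , 23.6]), 0.8)
scene 62 [561.2  -2.5  47.5] (array([561.3,  -2.6]), array([24.5, 23.2]), 48.6)
scene 30 [606.5  -1.9  48.6] (array([605.8,  -1.7]), array([29.4,  6.7]), 77.3)
[[20 24 22 21 24 22 25 21 22 21  9 18]
 [25 23 25 27 38 46 35 26 21 26 22 16]
 [17 21 29 50 67 71 67 47 24 15 23 20]
 [25 24 42 69 74 74 71 67 48 20 22 20]
 [26 24 50 73 71 70 73 71 48 22 25 16]
 [23 29 51 73 75 70 71 72 41 15 24 18]
 [26 30 35 62 73 74 73 61 24 23 22 17]
 [28 20 26 38 45 53 51 32 24 26 24 16]
 [15 26 29 28 27 26 28 22 22 22  9 16]
 [17 13 26 28 24 24 25 17 26 13  9 22]]
dot [ 0.56021687 -0.00611823  0.048     ]
jar [0.75120012 0.20256714 0.06861145]
jar [0.75731778 0.20754306 0.06817497]
```

```bash
cat > d.py <<'E'
import sys
from bench import ctrl
import numpy as np
from scipy.spatial.transform import Rotation as Ro
def rel(x,y,z,phi=None):
    o=ctrl.get_obs(); w,a,b,c=o["eef_rot"]; M=Ro.from_quat([a,b,c,w]).as_matrix()
    cur=np.degrees(np.arctan2(M[1,1],M[0,1]))
    t=0
    if phi is not None:
        t=-((phi-cur+90)%180-90)*np.pi/180
        M=M@Ro.from_euler("z",t).as_matrix()
    d=M.T@(np.array([x,y,z])-o["eef_pos"]*1000)
    print("t",round(o["time_s"],2),"pos",np.round(o["eef_pos"]*1000,1),"phi",round(cur,2),"F",np.round(o["wrist_force"],1),"open",round(o["opening"]*85.4,1),"turn",round(t,3),"shift",np.round(d,1),"q6",round(o["q"][5],2))
    
if __name__=="__main__":
    rel(*[float(v)*(1000 if 0 else 1) for v in sys.argv[1:]])
E
sed -i 's/eef_pos"\]\*1000)/eef_pos"]*1000)/' d.py
python3 d.py 510.4 -0.2 200 69
python3 - <<'E'
from m2 import *
faces(.02,-.32,-.18)
E
```

```text
t 0.6 pos [144.9 556.4 253.3] phi 75.4 F [ 1.2 -1.   0. ] open 85.3 turn 0.112 shift [-540.7 -388.7   53.3] q6 -0.21
top 1508 [ 555.6 -249.8   20.2] (array([ 556.2, -250.2]), array([87.8, 88. ]), 44.0)
scene 557 [ 558.1 -246.    19.9] (array([ 556.6, -246.9]), array([88.1, 86.8]), 7.1)
```

Emit:
servo_tool:
  commands:
    - [[0, 0, 0], 0.112, 60]
    - [[-36, -26, 3], 0, 60]
    - [[-36, -26, 4], 0, 60]
    - [[-36, -26, 4], 0, 60]
    - [[-36, -26, 4], 0, 60]
    - [[-36, -26, 4], 0, 60]
    - [[-36, -26, 4], 0, 60]
    - [[-36, -26, 4], 0, 60]
    - [[-36, -26, 4], 0, 60]
    - [[-36, -26, 4], 0, 60]
    - [[-36, -26, 4], 0, 60]
    - [[-36, -26, 4], 0, 60]
    - [[-36, -26, 4], 0, 60]
    - [[-36, -26, 3], 0, 60]
    - [[-36, -26, 3], 0, 60]
    - [[0, 0, 0], 0, 60]
    - [[0, 0, 0], 0, 60]

```text
time_s: 2.82
eef_pos: [0.4844, 0.0362, 0.2001]
eef_rot: [-0.0, 0.183, 0.983, 0.0]
wrist_force: [0.5, 0.5, 0.5]
opening: 0.703
grasp_force: 0.0
```

```bash
python3 d.py 510.4 -0.2 93 69
```

```text
t 2.83 pos [484.4  36.2 200.1] phi 68.95 F [0.5 0.5 0.5] open 60.1 turn -0.001 shift [-37.4 -24.7 107.1] q6 -1.37
```

Emit:
servo_tool:
  commands:
    - [[-19, -12, 20], 0, 60]
    - [[-18.4, -12.7, 20], 0, 60]
    - [[0, 0, 25], 0, 60]
    - [[0, 0, 22], 0, 60]
    - [[0, 0, 15], 0, 60]
    - [[0, 0, 5], 0, 60]
    - [[0, 0, 0], 0, 60]
    - [[0, 0, 0], 0, 60]

```text
time_s: 3.82
eef_pos: [0.5116, -0.0006, 0.0942]
eef_rot: [0.001, 0.182, 0.983, -0.0]
wrist_force: [0.2, 0.1, 1.5]
opening: 0.706
grasp_force: 0.0
```

```bash
python3 - <<'E'
from h import *
c=cam("top"); save(c,"g1.png",(250,180,390,300),4)
E
python3 d.py 510.4 -0.2 93 69
```

```text
t 3.88 pos [511.6  -0.6  94.2] phi 68.99 F [ 1.  -0.1 -0.5] open 60.1 turn -0.0 shift [ 1.3 -0.   1.2] q6 -1.44
```

View pics/g1.png

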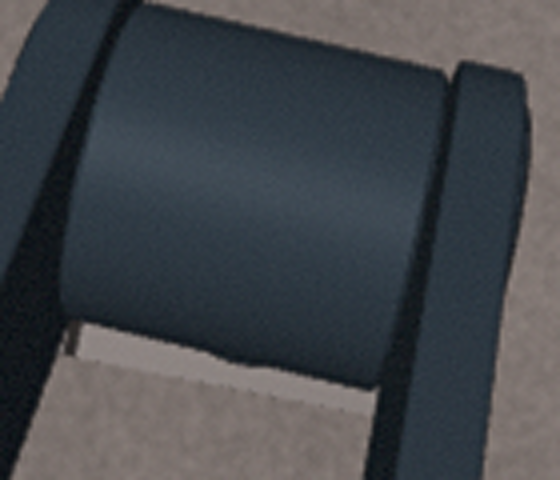

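The arm hides the tray from above, so I close the jaws and check by opening and force.

Emit:
servo_tool:
  commands:
    - [[0, 0, 0], 0, 40]
    - [[0, 0, 0], 0, 20]
    - [[0, 0, 0], 0, 12]
    - [[0, 0, 0], 0, 12]
    - [[0, 0, 0], 0, 12]
    - [[0, 0, 0], 0, 12]
    - [[0, 0, -3], 0, 12]
    - [[0, 0, -7], 0, 12]
    - [[0, 0, 0], 0, 12]

```text
time_s: 5.0
eef_pos: [0.5112, -0.0006, 0.1038]
eef_rot: [0.0, 0.182, 0.983, 0.0]
wrist_force: [-0.8, -0.1, -1.1]
opening: 0.275
grasp_force: 58.6
```

```bash
python3 - <<'E'
from h import *
c=cam("scene"); save(c,"g2.png",(280,110,430,240),4)
E
python3 d.py 500 300 215 69
```

```text
t 5.05 pos [ 5.110e+02 -5.000e-01  1.035e+02] phi 68.98 F [-1.2  0.3 -1.6] open 23.3 turn -0.0 shift [ 117.9  276.7 -111.5] q6 -1.44
```

View pics/g2.png

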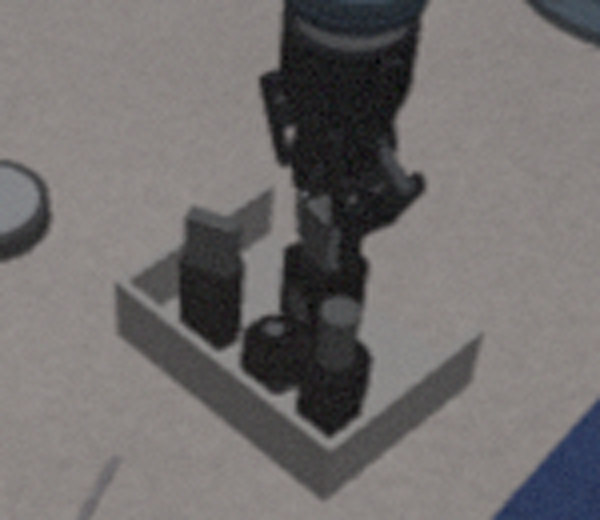

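The square is gripped (opening 23.3 mm) and lifted 10 mm upright. The others still stand: bladed at crop (212,270), cap (277,345), ribbed (340,370).

Emit:
servo_tool:
  commands:
    - [[0, 0, -25], 0, 12]
    - [[0, 0, -40], 0, 12]
    - [[0, 0, -35], 0, 12]
    - [[5, 11, -11], 0, 12]
    - [[14, 30, 0], 0, 12]
    - [[19, 41, 0], 0, 12]
    - [[19, 41, 0], 0, 12]
    - [[19, 41, 0], 0, 12]
    - [[19, 41, 0], 0, 12]
    - [[16, 35, 0], 0, 12]
    - [[11, 24, 0], 0, 12]
    - [[5, 11, 20], 0, 12]
    - [[2, 3, 30], 0, 12]
    - [[0, 0, 30], 0, 12]
    - [[0, 0, 20], 0, 12]
    - [[0, 0, 10], 0, 12]
    - [[0, 0, 0], 0, 12]
    - [[0, 0, 0], 0, 12]

```text
time_s: 7.3
eef_pos: [0.4907, 0.3053, 0.1048]
eef_rot: [0.0, 0.182, 0.983, 0.0]
wrist_force: [0.7, 0.2, -1.4]
opening: 0.279
grasp_force: 58.9
```

```bash
python3 d.py 490 305 91 69
```

```text
t 7.3 pos [490.7 305.3 104.8] phi 68.97 F [ 0.7  0.2 -1.4] open 23.8 turn -0.0 shift [ 0.5 -0.5 13.8] q6 -0.85
```

Emit:
servo_tool:
  commands:
    - [[0, 0, 7], 0, 12]
    - [[0, 0, 5], 0, 12]
    - [[0, 0, 0.5], 0, 12]
    - [[0, 0, 0.5], 0, 12]
    - [[0, 0, 0], 0, 12]

```text
time_s: 7.92
eef_pos: [0.4902, 0.3053, 0.0914]
eef_rot: [0.0, 0.182, 0.983, 0.0]
wrist_force: [0.6, -0.3, -0.8]
opening: 0.271
grasp_force: 58.9
```

```bash
python3 d.py 490 305 91 69
```

```text
t 7.92 pos [490.2 305.3  91.4] phi 68.99 F [ 0.6 -0.3 -0.8] open 23.1 turn -0.0 shift [ 0.1 -0.4  0.4] q6 -0.85
```

Emit:
servo_tool:
  commands:
    - [[0, 0, 0.7], 0, 12]
    - [[0, 0, 0], 0, 12]
    - [[0, 0, 0], 0, 30]
    - [[0, 0, 0], 0, 55]
    - [[0, 0, 0], 0, 60]
    - [[0, 0, -20], 0, 60]
    - [[0, 0, -35], 0, 60]
    - [[0, 0, -20], 0, 60]
    - [[-14, -18, -10], 0, 60]
    - [[-29, -36, 0], 0, 60]
    - [[-29, -36, 0], 0, 60]
    - [[-29, -36, 0], 0, 60]
    - [[-29, -36, 0], 0, 60]
    - [[-22, -28, 0], 0, 60]
    - [[-12, -15, 0], 0, 60]
    - [[-5, -7, 10], 0, 60]
    - [[0, 0, 10], 0, 60]
    - [[0, 0, 0], 0, 60]

```text
time_s: 10.18
eef_pos: [0.5705, 0.048, 0.1539]
eef_rot: [-0.002, 0.182, 0.983, 0.0]
wrist_force: [0.4, 0.1, 0.1]
opening: 0.702
grasp_force: 0.0
```

```bash
python3 d.py 572 46.8 93 69
python3 - <<'E'
from m2 import *
faces(.103,lo=.005)
E
```

```text
t 10.18 pos [570.5  48.  153.9] phi 69.05 F [0.4 0.1 0.1] open 59.9 turn 0.001 shift [-2.  -0.5 60.9] q6 -1.33
top 131 [552.1 -59.  105.5] (array([552.4, -59. ]), array([12.1, 33.7]), 9.5)
scene 75 [554.1 -56.4 104.2] (array([553.1, -57.1]), array([14.7, 35.1]), 11.3)
scene 80 [573.9  48.6 104.4] (array([573.3,  47.2]), array([24.1, 22.9]), 69.7)
scene 114 [491.1 306.9 102.2] (array([489.2, 306.6]), array([24.9, 25.9]), 66.7)
```

Emit:
servo_tool:
  commands:
    - [[-1, 0, 15], 0, 60]
    - [[-1, -0.5, 25], 0, 60]
    - [[0, 0, 15], 0, 60]
    - [[0, 0, 6], 0, 60]
    - [[0, 0, 0], 0, 60]
    - [[0, 0, 0], 0, 40]
    - [[0, 0, 0], 0, 20]
    - [[0, 0, 0], 0, 12]
    - [[0, 0, 0], 0, 12]
    - [[0, 0, 0], 0, 12]
    - [[0, 0, 0], 0, 12]

```text
time_s: 11.65
eef_pos: [0.5744, 0.0454, 0.0956]
eef_rot: [0.001, 0.182, 0.983, 0.0]
wrist_force: [-0.2, -0.3, 5.3]
opening: 0.259
grasp_force: 58.7
```

```bash
python3 d.py 490 210 215 69
```

```text
t 11.65 pos [574.4  45.4  95.6] phi 68.98 F [-0.2 -0.3  5.3] open 22.1 turn -0.0 shift [ 137.6  123.5 -119.6] q6 -1.33
```

Emit:
servo_tool:
  commands:
    - [[0, 0, -4], 0, 12]
    - [[0, 0, -20], 0, 12]
    - [[0, 0, -40], 0, 12]
    - [[0, 0, -40], 0, 12]
    - [[9, 8, -16], 0, 12]
    - [[25, 22, 0], 0, 12]
    - [[35, 32, 0], 0, 12]
    - [[30, 27, 0], 0, 12]
    - [[22, 20, 0], 0, 12]
    - [[12, 10, 0], 0, 12]
    - [[4.6, 4.5, 15], 0, 12]
    - [[0, 0, 35], 0, 12]
    - [[0, 0, 35], 0, 12]
    - [[0, 0, 20], 0, 12]
    - [[0, 0, 5], 0, 12]
    - [[0, 0, 0], 0, 12]
    - [[0, 0, 0], 0, 12]
    - [[0, 0, 0], 0, 12]

```text
time_s: 13.9
eef_pos: [0.4901, 0.2102, 0.1055]
eef_rot: [0.001, 0.182, 0.983, 0.0]
wrist_force: [-0.2, 0.4, 0.3]
opening: 0.262
grasp_force: 58.8
```

```bash
python3 d.py 490 210 92.6 69;python3 - <<'E'
from h import *
c=cam("scene"); save(c,"g3.png",(340,110,560,310),3)
E
```

```text
t 13.9 pos [490.1 210.2 105.5] phi 68.98 F [-0.2  0.4  0.3] open 22.3 turn -0.0 shift [ 0.1 -0.3 12.9] q6 -1.02
```

View pics/g3.png

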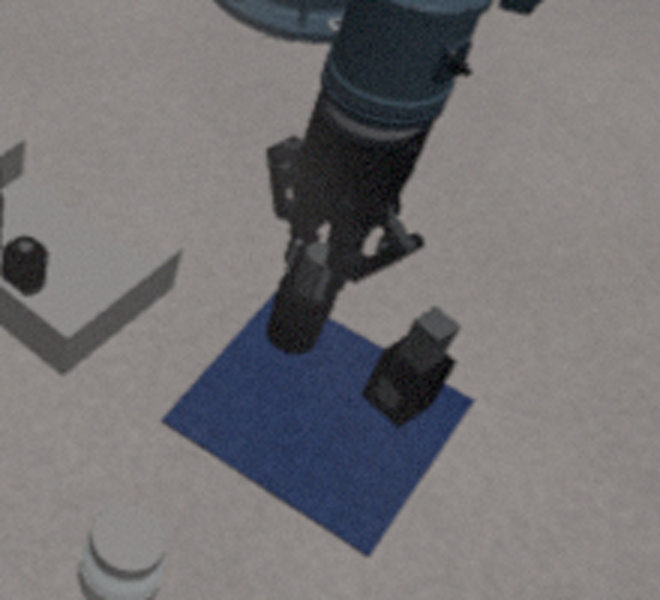

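The ribbed fitting hangs upright at crop (297,300) above the mat's near corner, and the square stands at (408,370) on the mat. I lower the ribbed one.

Emit:
servo_tool:
  commands:
    - [[0, 0, 7], 0, 12]
    - [[0, 0, 4.5], 0, 12]
    - [[0, 0, 0.5], 0, 12]
    - [[0, 0, 0.5], 0, 12]
    - [[0, 0, 0], 0, 12]
    - [[0, 0, 0], 0, 12]

```text
time_s: 14.7
eef_pos: [0.4895, 0.2102, 0.0926]
eef_rot: [-0.0, 0.182, 0.983, -0.0]
wrist_force: [-2.9, -1.1, 7.3]
opening: 0.264
grasp_force: 59.3
```

```bash
python3 d.py 553 -58 160 9
```

```text
t 14.7 pos [489.5 210.2  92.6] phi 69.0 F [-2.9 -1.1  7.3] open 22.5 turn 1.047 shift [-274.8   20.8  -67.4] q6 -1.02
```

Emit:
servo_tool:
  commands:
    - [[0, 0, 0], 0, 30]
    - [[0, 0, 0], 0, 55]
    - [[0, 0, 0], 0, 60]
    - [[0, 0, -20], 0, 60]
    - [[0, 0, -35], 0, 60]
    - [[0, 0, -12], 0.17, 60]
    - [[0, 0, 0], 0.17, 60]
    - [[0, 0, 0], 0.17, 60]
    - [[0, 0, 0], 0.17, 60]
    - [[0, 0, 0], 0.17, 60]
    - [[0, 0, 0], 0.17, 60]
    - [[-15, 1, 0], 0.027, 60]
    - [[-35, 3, 0], 0, 60]
    - [[-50, 4, 0], 0, 60]
    - [[-50, 4, 0], 0, 60]
    - [[-50, 4, 0], 0, 60]
    - [[-40, 3, 0], 0, 60]
    - [[-24, 1, 0], 0, 60]
    - [[-10, 1, 0], 0, 60]
    - [[0, 0, 0], 0, 60]

```text
time_s: 17.2
eef_pos: [0.5533, -0.0576, 0.159]
eef_rot: [-0.0, 0.649, 0.76, -0.0]
wrist_force: [-0.3, -0.1, 0.3]
opening: 0.703
grasp_force: 0.0
```

Emit:
servo_tool:
  commands:
    - [[0, 0, 0], 0, 60]
    - [[0, 0, 0], 0, 60]

```text
time_s: 17.45
eef_pos: [0.5533, -0.0561, 0.1591]
eef_rot: [-0.0, 0.649, 0.761, 0.0]
wrist_force: [0.2, 0.6, -0.7]
opening: 0.703
grasp_force: 0.0
```

```bash
python3 d.py 553 -58 93.5 9
python3 - <<'E'
from m2 import *
faces(.103,lo=.005)
E
```

```text
t 17.45 pos [553.3 -56.1 159.1] phi 9.1 F [ 0.2  0.6 -0.7] open 60.1 turn 0.002 shift [-1.9 -0.5 65.6] q6 -0.47
top 199 [489.3 303.9 102.7] (array([489.3, 304.3]), array([24.9, 23.9]), 70.2)
top 149 [487.5 209.6 102.5] (array([487.7, 209.8]), array([23.2, 22.4]), 66.5)
scene 67 [554.3 -53.4 103.8] (array([552.8, -57. ]), array([12.4, 34.6]), 8.3)
scene 73 [489.3 212.3 102.4] (array([488.6, 212.2]), array([23.1, 21.3]), 65.2)
scene 114 [491.2 306.8 102.1] (array([490. , 306.8]), array([24.7, 26.9]), 66.2)
```

Emit:
servo_tool:
  commands:
    - [[-1, 0, 20], 0, 50]
    - [[0, -0.5, 25], 0, 50]
    - [[0, 0, 14], 0, 50]
    - [[0, 0, 6.5], 0, 50]
    - [[0, 0, 0], 0, 50]
    - [[0, 0, 0], 0, 30]
    - [[0, 0, 0], 0, 12]
    - [[0, 0, 0], 0, 2]
    - [[0, 0, 0], 0, 2]
    - [[0, 0, 0], 0, 2]
    - [[0, 0, 0], 0, 2]

```text
time_s: 18.92
eef_pos: [0.5536, -0.0583, 0.0943]
eef_rot: [0.001, 0.649, 0.76, 0.0]
wrist_force: [-0.6, -0.6, 5.3]
opening: 0.131
grasp_force: 60.4
```

```bash
python3 d.py 580 258 213 9
```

```text
t 18.93 pos [553.6 -58.3  94.3] phi 9.0 F [-0.6 -0.6  5.3] open 11.1 turn -0.0 shift [ 308.2   75.7 -118.8] q6 -0.48
```

Emit:
servo_tool:
  commands:
    - [[0, 0, -4], 0, 2]
    - [[0, 0, -20], 0, 2]
    - [[0, 0, -40], 0, 2]
    - [[0, 0, -40], 0, 2]
    - [[12, 3, -15], 0, 2]
    - [[30, 7, 0], 0, 2]
    - [[45, 11, 0], 0, 2]
    - [[50, 12, 0], 0, 2]
    - [[50, 12, 0], 0, 2]
    - [[45, 11, 0], 0, 2]
    - [[40, 11, 0], 0, 2]
    - [[24, 6, 0], 0, 2]
    - [[12, 2.7, 20], 0, 2]
    - [[0, 0, 35], 0, 2]
    - [[0, 0, 35], 0, 2]
    - [[0, 0, 15], 0, 2]
    - [[0, 0, 4], 0, 2]
    - [[0, 0, 0], 0, 2]
    - [[0, 0, 0], 0, 2]
    - [[0, 0, 0], 0, 2]

```text
time_s: 21.42
eef_pos: [0.5804, 0.258, 0.1048]
eef_rot: [0.001, 0.649, 0.76, 0.001]
wrist_force: [0.2, -0.1, -1.6]
opening: 0.134
grasp_force: 59.7
```

```bash
python3 d.py 580 258 91.3 9
```

```text
t 21.43 pos [580.4 258.  104.8] phi 8.99 F [ 0.2 -0.1 -1.6] open 11.4 turn -0.0 shift [ 0.  -0.4 13.5] q6 0.07
```

Emit:
servo_tool:
  commands:
    - [[0, 0, 7], 0, 2]
    - [[0, 0, 5], 0, 2]
    - [[0, 0, 0.5], 0, 2]
    - [[0, 0, 0.5], 0, 2]
    - [[0, 0, 0], 0, 2]
    - [[0, 0, 0], 0, 2]

```text
time_s: 22.18
eef_pos: [0.5799, 0.258, 0.0913]
eef_rot: [0.0, 0.649, 0.76, 0.0]
wrist_force: [-1.6, -0.7, 6.6]
opening: 0.135
grasp_force: 60.8
```

```bash
python3 d.py 561 -4.5 160 79
```

```text
t 22.18 pos [579.9 258.   91.3] phi 9.0 F [-1.6 -0.7  6.6] open 11.5 turn -1.222 shift [ -31.6 -261.3  -68.7] q6 0.07
```

Emit:
servo_tool:
  commands:
    - [[0, 0, 0], 0, 20]
    - [[0, 0, 0], 0, 45]
    - [[0, 0, 0], 0, 60]
    - [[0, 0, -20], 0, 60]
    - [[0, 0, -35], 0, 70]
    - [[0, 0, -14], -0.17, 80]
    - [[0, 0, 0], -0.17, 80]
    - [[0, 0, 0], -0.17, 80]
    - [[0, 0, 0], -0.17, 80]
    - [[0, 0, 0], -0.17, 80]
    - [[0, 0, 0], -0.17, 80]
    - [[0, 0, 0], -0.17, 80]
    - [[0, 0, 0], -0.032, 80]

```text
time_s: 23.8
eef_pos: [0.5802, 0.258, 0.1611]
eef_rot: [0.001, 0.096, 0.995, 0.0]
wrist_force: [-0.0, -0.3, 0.6]
opening: 0.935
grasp_force: 0.0
```

```bash
python3 - <<'E'
from m2 import *
faces(.048,-.04,.035,.003)
c=cam("scene"); save(c,"g4.png",(290,120,560,310),2.8)
E
python3 d.py 561 -4.5 160 79
```

```text
top 30 [608.4  10.5  49.6] (array([608.6,  10.8]), array([24.5,  6.2]), 81.3)
top 130 [560.6  -5.3  48. ] (array([561.1,  -5.3]), array([23.6, 24. ]), 89.5)
scene 67 [561.5  -2.   47.6] (array([560.8,  -2.6]), array([25.4, 22.6]), 34.7)
t 23.95 pos [579.9 258.  160.3] phi 78.87 F [-0.3 -0.8 -0.1] open 79.9 turn -0.002 shift [-3.150e+01 -2.613e+02  2.000e-01] q6 -1.14
```

View pics/g4.png

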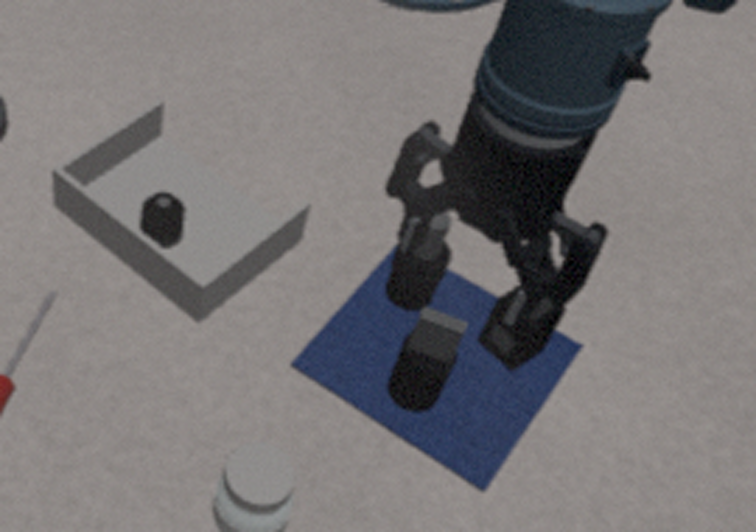

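All three fittings stand on the mat (crop: ribbed (420,270), bladed (425,365), square (520,330)). The cap is alone in the tray at (163,220).

Emit:
servo_tool:
  commands:
    - [[-3, -25, 0], 0, 75]
    - [[-5, -45, 0], 0, 75]
    - [[-6, -50, 0], 0, 75]
    - [[-6, -50, 0], 0, 75]
    - [[-5, -45, 0], 0, 75]
    - [[-4, -30, 0], 0, 75]
    - [[-2, -12, 0], 0, 75]
    - [[-0.5, -4.3, 10], 0, 75]
    - [[0, 0, 30], 0, 75]
    - [[0, 0, 30], 0, 75]
    - [[0, 0, 10], 0, 75]
    - [[0, 0, 0], 0, 75]
    - [[0, 0, 0], 0, 75]
    - [[0, 0, 0], 0, 75]

```text
time_s: 25.7
eef_pos: [0.5617, -0.0047, 0.0808]
eef_rot: [0.001, 0.096, 0.995, -0.0]
wrist_force: [-0.2, -0.5, 0.2]
opening: 0.879
grasp_force: 0.0
```

```bash
python3 d.py 561 -4 33 79;python3 - <<'E'
from h import *
c=cam("scene"); save(c,"g5.png",(290,100,430,240),4)
E
```

```text
t 25.7 pos [561.7  -4.7  80.8] phi 79.01 F [-0.2 -0.5  0.2] open 75.0 turn 0.0 shift [ 0.9  0.5 47.8] q6 -1.6
```

View pics/g5.png

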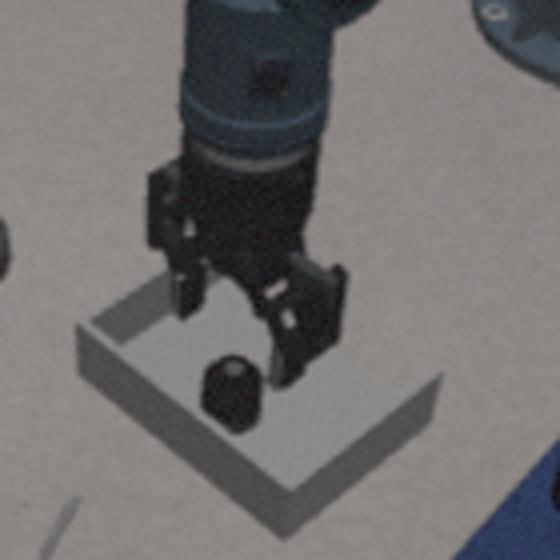

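The open fingers straddle the cap, which is at crop (232,395) with the finger tips at (190,305) and (285,380).

Emit:
servo_tool:
  commands:
    - [[0.5, 0.5, 18], 0, 75]
    - [[0, 0, 16], 0, 75]
    - [[0, 0, 10], 0, 75]
    - [[0, 0, 3.8], 0, 75]
    - [[0, 0, 0], 0, 75]
    - [[0, 0, 0], 0, 60]
    - [[0, 0, 0], 0, 48]
    - [[0, 0, 0], 0, 40]
    - [[0, 0, 0], 0, 34]
    - [[0, 0, 0], 0, 30]
    - [[0, 0, 0], 0, 30]

```text
time_s: 27.12
eef_pos: [0.5609, -0.0042, 0.0325]
eef_rot: [0.001, 0.096, 0.995, -0.0]
wrist_force: [-1.0, 0.5, 6.7]
opening: 0.451
grasp_force: 60.2
```

```bash
python3 d.py 556.4 -248.5 150 79
```

```text
t 27.12 pos [560.9  -4.2  32.5] phi 79.01 F [-1.   0.5  6.7] open 38.5 turn 0.0 shift [ -42.3 -240.7 -117.4] q6 -1.6
```

Emit:
servo_tool:
  commands:
    - [[0, 0, -4], 0, 30]
    - [[0, 0, -20], 0, 30]
    - [[0, 0, -40], 0, 30]
    - [[0, 0, -36], 0, 30]
    - [[-2, -10, 0], 0, 30]
    - [[-5, -30, 0], 0, 30]
    - [[-8, -45, 0], 0, 30]
    - [[-9, -50, 0], 0, 30]
    - [[-8, -45, 0], 0, 30]
    - [[-6, -35, 0], 0, 30]
    - [[-3, -20, 0], 0, 30]
    - [[-1.3, -5.7, 10], 0, 30]
    - [[0, 0, 30], 0, 30]
    - [[0, 0, 25], 0, 30]
    - [[0, 0, 8], 0, 30]
    - [[0, 0, 0], 0, 30]
    - [[0, 0, 0], 0, 30]
    - [[0, 0, 0], 0, 30]

```text
time_s: 29.38
eef_pos: [0.5568, -0.2487, 0.0599]
eef_rot: [0.001, 0.096, 0.995, -0.0]
wrist_force: [-1.0, -1.2, -1.3]
opening: 0.451
grasp_force: 60.3
```

```bash
python3 d.py 556.4 -248.5 46.5 79;python3 - <<'E'
from h import *
c=cam("scene"); save(c,"g6.png",(220,90,360,210),4)
E
```

```text
t 29.38 pos [ 556.8 -248.7   59.9] phi 79.02 F [-1.  -1.2 -1.3] open 38.5 turn 0.0 shift [ 0.4  0.1 13.4] q6 -1.99
```

View pics/g6.png

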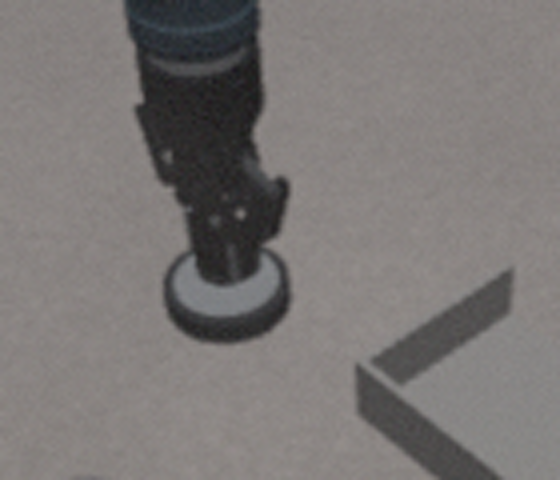

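The cap hangs over the stand, whose top is at crop (228,285), and looks centred. I lower it to contact.

Emit:
servo_tool:
  commands:
    - [[0, 0, 7], 0, 30]
    - [[0, 0, 5], 0, 30]
    - [[0, 0, 0.5], 0, 30]
    - [[0, 0, 0.5], 0, 30]
    - [[0, 0, 0], 0, 30]
    - [[0, 0, 0], 0, 30]

```text
time_s: 30.18
eef_pos: [0.5559, -0.2483, 0.0465]
eef_rot: [-0.0, 0.096, 0.995, 0.0]
wrist_force: [-4.3, 2.2, 10.4]
opening: 0.451
grasp_force: 60.9
```

```bash
python3 d.py 556.4 -248.5 46.5 79
```

```text
t 30.18 pos [ 555.9 -248.3   46.5] phi 79.02 F [-4.3  2.2 10.4] open 38.5 turn 0.0 shift [-0.5 -0.1  0. ] q6 -1.99
```

Emit:
servo_tool:
  commands:
    - [[0, 0, -0.5], 0, 30]
    - [[0, 0, 0], 0, 42]
    - [[0, 0, 0], 0, 55]
    - [[0, 0, 0], 0, 65]
    - [[0, 0, 0], 0, 75]
    - [[0, 0, -15], 0, 75]
    - [[0, 0, -30], 0, 75]
    - [[0, 0, -40], 0, 75]
    - [[0, 0, -25], 0.175, 75]
    - [[0, 0, 0], 0, 70]
    - [[0, 0, 0], 0, 65]

```text
time_s: 31.55
eef_pos: [0.5556, -0.2481, 0.1558]
eef_rot: [-0.0, 0.181, 0.983, 0.0]
wrist_force: [0.3, 0.7, 0.0]
opening: 0.757
grasp_force: 0.0
```

```bash
python3 d.py 489.5 210.2 150 69
```

```text
t 31.55 pos [ 555.6 -248.1  155.8] phi 69.15 F [0.3 0.7 0. ] open 64.7 turn 0.003 shift [226.  404.1   6. ] q6 -1.82
```

Emit:
servo_tool:
  commands:
    - [[10, 18, 0], 0.003, 60]
    - [[20, 36, 0], 0, 60]
    - [[25, 45, 0], 0, 60]
    - [[27, 48, 0], 0, 60]
    - [[27, 48, 0], 0, 60]
    - [[27, 48, 0], 0, 60]
    - [[27, 48, 0], 0, 60]
    - [[25, 45, 0], 0, 60]
    - [[20, 36, 0], 0, 60]
    - [[12, 21, 0], 0, 60]
    - [[6, 11.1, 6], 0, 60]
    - [[0, 0, 10], 0, 60]
    - [[0, 0, 0], 0, 60]
    - [[0, 0, 0], 0, 60]

```text
time_s: 33.3
eef_pos: [0.4914, 0.2092, 0.14]
eef_rot: [-0.0, 0.184, 0.983, -0.0]
wrist_force: [0.2, -0.4, 0.3]
opening: 0.699
grasp_force: 0.0
```

```bash
python3 d.py 489.5 210.2 92.6 69
python3 - <<'E'
from m2 import *
faces(.062,-.32,-.18,.003); print("st");faces(.02,-.32,-.18)
E
```

```text
t 33.3 pos [491.4 209.2 140. ] phi 68.74 F [ 0.2 -0.4  0.3] open 59.7 turn -0.005 shift [ 2.1  0.3 47.4] q6 -1.02
top 140 [ 555.4 -248.2   61.9] (array([ 555.6, -248.2]), array([25.4, 23.6]), 88.0)
scene 50 [ 556.9 -245.4   61.8] (array([ 556.5, -245.7]), array([26.8, 23.8]), 78.8)
st
top 1097 [ 554.3 -247.7   20. ] (array([ 557.2, -249.7]), array([88. , 88.5]), 89.4)
scene 381 [ 565.2 -240.1   19.9] (array([ 558.8, -245.2]), array([83. , 88.2]), 45.7)
```

The cap is on the stand, within about 1.5 mm of its centre and at the right height. Now I go down to the ribbed fitting.

Emit:
servo_tool:
  commands:
    - [[1, 0, 15], -0.005, 60]
    - [[0, 0, 18], 0, 60]
    - [[0, 0, 10], 0, 60]
    - [[0, 0, 3.5], 0, 60]
    - [[0, 0, 0], 0, 60]
    - [[0, 0, 0], 0, 60]
    - [[0, 0, 0], 0, 60]

```text
time_s: 34.38
eef_pos: [0.4908, 0.2105, 0.0943]
eef_rot: [0.0, 0.181, 0.983, 0.0]
wrist_force: [-0.1, -0.3, -0.0]
opening: 0.706
grasp_force: 0.0
```

```bash
python3 d.py 489.5 210.2 92.6 69
```

```text
t 34.38 pos [490.8 210.5  94.3] phi 69.1 F [-0.1 -0.3 -0. ] open 60.3 turn 0.002 shift [ 1.1 -0.7  1.7] q6 -1.02
```

Emit:
servo_tool:
  commands:
    - [[1, -0.5, 1], 0, 60]
    - [[0, 0, 0], 0, 40]
    - [[0, 0, 0], 0, 20]
    - [[0, 0, 0], 0, 12]
    - [[0, 0, 0], 0, 12]
    - [[0, 0, 0], 0, 12]
    - [[0, 0, 0], 0, 12]

```text
time_s: 35.25
eef_pos: [0.4895, 0.2103, 0.093]
eef_rot: [0.0, 0.181, 0.983, 0.0]
wrist_force: [-1.1, -0.4, 2.2]
opening: 0.261
grasp_force: 58.7
```

```bash
python3 d.py 574.4 45.4 215 69
```

```text
t 35.25 pos [489.5 210.3  93. ] phi 69.1 F [-1.1 -0.4  2.2] open 22.2 turn 0.002 shift [-138.4 -123.5 -121.9] q6 -1.02
```

Emit:
servo_tool:
  commands:
    - [[0, 0, -4], 0.002, 12]
    - [[0, 0, -20], 0, 12]
    - [[0, 0, -40], 0, 12]
    - [[0, 0, -40], 0, 12]
    - [[-9, -8, -18], 0, 12]
    - [[-25, -22, 0], 0, 12]
    - [[-35, -32, 0], 0, 12]
    - [[-31, -27, 0], 0, 12]
    - [[-22, -20, 0], 0, 12]
    - [[-12, -10, 0], 0, 12]
    - [[-4.4, -4.5, 0], 0, 12]
    - [[0, 0, 30], 0, 12]
    - [[0, 0, 40], 0, 12]
    - [[0, 0, 25], 0, 12]
    - [[0, 0, 10], 0, 12]
    - [[0, 0, 0], 0, 12]
    - [[0, 0, 0], 0, 12]
    - [[0, 0, 0], 0, 12]

```text
time_s: 37.5
eef_pos: [0.575, 0.0454, 0.1111]
eef_rot: [0.001, 0.182, 0.983, 0.0]
wrist_force: [-0.5, 0.0, -1.5]
opening: 0.264
grasp_force: 58.8
```

```bash
python3 d.py 574.4 45.4 96 69;python3 - <<'E'
from h import *
c=cam("scene"); save(c,"g7.png",(290,100,430,240),4)
E
```

```text
t 37.5 pos [575.   45.4 111.1] phi 68.99 F [-0.5  0.  -1.5] open 22.5 turn -0.0 shift [ 0.6 -0.2 15.1] q6 -1.33
```

View pics/g7.png

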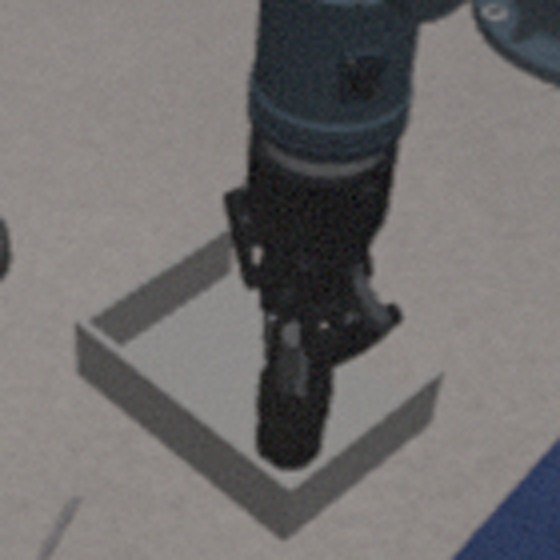

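The ribbed fitting hangs upright in its tray corner at crop (292,410), clear of the walls.

Emit:
servo_tool:
  commands:
    - [[0, 0, 8], 0, 12]
    - [[0, 0, 5.5], 0, 12]
    - [[0, 0, 0.5], 0, 12]
    - [[0, 0, 0.5], 0, 12]
    - [[0, 0, 0.3], 0, 12]
    - [[0, 0, 0], 0, 12]
    - [[0, 0, 0], 0, 12]

```text
time_s: 38.42
eef_pos: [0.5746, 0.0452, 0.096]
eef_rot: [0.0, 0.182, 0.983, -0.0]
wrist_force: [-2.6, -1.4, 9.8]
opening: 0.261
grasp_force: 59.2
```

```bash
python3 d.py 574.4 45.4 96 69
```

```text
t 38.42 pos [574.6  45.2  96. ] phi 68.98 F [-2.6 -1.4  9.8] open 22.3 turn -0.0 shift [0.3 0.1 0. ] q6 -1.33
```

Emit:
servo_tool:
  commands:
    - [[0, 0, -0.5], 0, 12]
    - [[0, 0, 0], 0, 30]
    - [[0, 0, 0], 0, 55]
    - [[0, 0, 0], 0, 60]
    - [[0, 0, -20], 0, 60]
    - [[0, 0, -30], 0, 60]
    - [[5, 7, -10], 0, 60]
    - [[14, 18, 0], 0, 60]
    - [[29, 36, 0], 0, 60]
    - [[29, 36, 0], 0, 60]
    - [[29, 36, 0], 0, 60]
    - [[29, 36, 0], 0, 60]
    - [[22, 27, 0], 0, 60]
    - [[11, 13, 0], 0, 60]
    - [[3, 3, 20], 0, 60]
    - [[0, 0, 25], 0, 60]
    - [[0, 0, 10], 0, 60]
    - [[0, 0, 0], 0, 60]
    - [[0, 0, 0], 0, 60]
    - [[0, 0, 0], 0, 60]

```text
time_s: 40.92
eef_pos: [0.4913, 0.3048, 0.1015]
eef_rot: [0.001, 0.182, 0.983, 0.0]
wrist_force: [-0.4, 0.2, -0.9]
opening: 0.699
grasp_force: 0.0
```

```bash
python3 d.py 490.2 305.3 91 69;python3 - <<'E'
from m2 import *
faces(.105)
E
```

```text
t 40.92 pos [491.3 304.8 101.5] phi 68.97 F [-0.4  0.2 -0.9] open 59.7 turn -0.0 shift [ 1.3  0.1 10.5] q6 -0.85
top 117 [579.5 256.7 102.8] (array([579.5, 256.7]), array([12.4, 33.5]), 8.8)
top 133 [572.3  45.3 105.8] (array([572.5,  45.4]), array([22.7, 21.7]), 19.0)
scene 69 [574.   48.  105.4] (array([572.3,  46.3]), array([25.3, 21.1]), 32.9)
scene 94 [490.  307.1 102.8] (array([489.9, 306.8]), array([23.3, 26.9]), 71.5)
scene 22 [511.7 339.  105.3] (array([511.6, 340.3]), array([ 6.2, 18.7]), 26.6)
scene 72 [580.  259.3 102.7] (array([579.7, 258.9]), array([11.7, 33.5]), 8.9)
```

The ribbed fitting is back within 1 mm. Next the square.

Emit:
servo_tool:
  commands:
    - [[1, 0, 6], 0, 60]
    - [[0, 0, 3.5], 0, 60]
    - [[0, 0, 0], 0, 60]
    - [[0, 0, 0], 0, 40]
    - [[0, 0, 0], 0, 20]
    - [[0, 0, 0], 0, 12]
    - [[0, 0, 0], 0, 12]
    - [[0, 0, 0], 0, 12]
    - [[0, 0, 0], 0, 12]

```text
time_s: 42.15
eef_pos: [0.4899, 0.3051, 0.0912]
eef_rot: [0.0, 0.182, 0.983, 0.0]
wrist_force: [0.7, 0.6, 1.8]
opening: 0.27
grasp_force: 59.1
```

```bash
python3 d.py 511.2 -0.6 215 69
```

```text
t 42.15 pos [489.9 305.1  91.2] phi 68.99 F [0.7 0.6 1.8] open 23.0 turn -0.0 shift [-129.5 -277.7 -123.8] q6 -0.85
```

Emit:
servo_tool:
  commands:
    - [[0, 0, -5], 0, 12]
    - [[0, 0, -25], 0, 12]
    - [[0, 0, -45], 0, 12]
    - [[0, 0, -40], 0, 12]
    - [[-5, -11, -9], 0, 12]
    - [[-14, -30, 0], 0, 12]
    - [[-19, -41, 0], 0, 12]
    - [[-19, -41, 0], 0, 12]
    - [[-19, -41, 0], 0, 12]
    - [[-19, -41, 0], 0, 12]
    - [[-16, -35, 0], 0, 12]
    - [[-11, -24, 0], 0, 12]
    - [[-5.5, -11, 0], 0, 12]
    - [[-2, -2.7, 25], 0, 12]
    - [[0, 0, 40], 0, 12]
    - [[0, 0, 30], 0, 12]
    - [[0, 0, 10], 0, 12]
    - [[0, 0, 0], 0, 12]
    - [[0, 0, 0], 0, 12]
    - [[0, 0, 0], 0, 12]

```text
time_s: 44.65
eef_pos: [0.5119, -0.0008, 0.1113]
eef_rot: [0.001, 0.182, 0.983, -0.0]
wrist_force: [0.1, 0.1, -1.1]
opening: 0.269
grasp_force: 59.0
```

```bash
python3 d.py 511.2 -0.6 94.2 69
```

```text
t 44.65 pos [511.9  -0.8 111.3] phi 68.99 F [ 0.1  0.1 -1.1] open 23.0 turn -0.0 shift [ 0.7 -0.  17.1] q6 -1.44
```

Emit:
servo_tool:
  commands:
    - [[0.3, 0, 9], 0, 12]
    - [[0, 0, 6], 0, 12]
    - [[0, 0, 1], 0, 12]
    - [[0, 0, 0.5], 0, 12]
    - [[0, 0, 0.5], 0, 12]
    - [[0, 0, 0], 0, 12]
    - [[0, 0, 0], 0, 12]

```text
time_s: 45.52
eef_pos: [0.511, -0.0006, 0.0942]
eef_rot: [0.0, 0.182, 0.983, -0.0]
wrist_force: [-3.9, 1.2, 13.7]
opening: 0.274
grasp_force: 61.1
```

```bash
python3 d.py 579.9 258 160 9
```

```text
t 45.52 pos [511.   -0.6  94.2] phi 68.99 F [-3.9  1.2 13.7] open 23.4 turn 1.047 shift [244.6 108.5 -65.8] q6 -1.44
```

Emit:
servo_tool:
  commands:
    - [[0, 0, -0.8], 0, 12]
    - [[0, 0, 0], 0, 12]
    - [[0, 0, 0], 0, 30]
    - [[0, 0, 0], 0, 55]
    - [[0, 0, 0], 0, 60]
    - [[0, 0, -20], 0, 60]
    - [[0, 0, -30], 0, 60]
    - [[0, 0, -15], 0.17, 60]
    - [[0, 0, 0], 0.17, 60]
    - [[0, 0, 0], 0.17, 60]
    - [[0, 0, 0], 0.17, 60]
    - [[0, 0, 0], 0.17, 60]
    - [[0, 0, 0], 0.17, 60]
    - [[16, 7, 0], 0.027, 50]
    - [[38, 17, 0], 0, 50]
    - [[48, 21, 0], 0, 50]
    - [[48, 21, 0], 0, 50]
    - [[44, 20, 0], 0, 50]
    - [[32, 14, 0], 0, 50]
    - [[18.6, 8.5, 0], 0, 50]

```text
time_s: 48.02
eef_pos: [0.5791, 0.2597, 0.1584]
eef_rot: [-0.0, 0.649, 0.761, -0.0]
wrist_force: [0.4, -0.3, 0.5]
opening: 0.587
grasp_force: 0.0
```

Emit:
servo_tool:
  commands:
    - [[0, 0, 20], 0, 50]
    - [[0, 0, 20], 0, 50]
    - [[0, 0, 10], 0, 50]
    - [[0, 0, 0], 0, 50]
    - [[0, 0, 0], 0, 50]

```text
time_s: 48.65
eef_pos: [0.5796, 0.2577, 0.1093]
eef_rot: [0.0, 0.65, 0.76, 0.0]
wrist_force: [-0.7, -0.3, 0.2]
opening: 0.586
grasp_force: 0.0
```

```bash
python3 d.py 579.9 258 91.3 9;python3 - <<'E'
from m2 import *
faces(.105)
E
```

```text
t 48.65 pos [579.6 257.7 109.3] phi 8.96 F [-0.7 -0.3  0.2] open 50.1 turn -0.001 shift [ 0.3  0.3 18. ] q6 0.08
top 70 [580.5 251.5 103. ] (array([580.3, 251.6]), array([11.5, 23.5]), 9.4)
top 135 [572.3  45.2 105.6] (array([572.6,  45.4]), array([22.2, 21.9]), 1.0)
top 183 [510.1  -0.7 105.8] (array([510.4,  -0.7]), array([23.8, 24.1]), 69.2)
scene 81 [511.9   2.3 105.2] (array([510.7,   1.5]), array([25.1, 24.4]), 72.4)
scene 71 [574.3  47.9 105.4] (array([573.3,  47.1]), array([21.8, 21.7]), 20.3)
scene 21 [614.5 267.5 104.7] (array([614.9, 267.8]), array([ 6.5, 18.5]), 34.6)
```

The square is back within 0.6 mm. Last, the bladed fitting.

Emit:
servo_tool:
  commands:
    - [[0, 0, 10], 0, 50]
    - [[0, 0, 6], 0, 50]
    - [[0, 0, 1.3], 0, 50]
    - [[0, 0, 0], 0, 50]
    - [[0, 0, 0], 0, 30]
    - [[0, 0, 0], 0, 12]
    - [[0, 0, 0], 0, 2]
    - [[0, 0, 0], 0, 2]
    - [[0, 0, 0], 0, 2]
    - [[0, 0, 0], 0, 2]

```text
time_s: 50.0
eef_pos: [0.5793, 0.2582, 0.0918]
eef_rot: [0.0, 0.649, 0.76, 0.0]
wrist_force: [0.7, 0.1, 3.2]
opening: 0.132
grasp_force: 58.9
```

```bash
python3 d.py 553.6 -58.3 213 9
```

```text
t 50.0 pos [579.3 258.2  91.8] phi 9.0 F [0.7 0.1 3.2] open 11.3 turn -0.0 shift [-308.5  -74.9 -121.3] q6 0.08
```

Emit:
servo_tool:
  commands:
    - [[0, 0, -5], 0, 2]
    - [[0, 0, -25], 0, 2]
    - [[0, 0, -45], 0, 2]
    - [[0, 0, -40], 0, 2]
    - [[0, 0, -10], 0, 2]
    - [[-12, -3, 0], 0, 2]
    - [[-30, -7, 0], 0, 2]
    - [[-45, -11, 0], 0, 2]
    - [[-50, -12, 0], 0, 2]
    - [[-50, -12, 0], 0, 2]
    - [[-45, -11, 0], 0, 2]
    - [[-40, -10, 0], 0, 2]
    - [[-24, -6, 0], 0, 2]
    - [[-12.5, -2.9, 0], 0, 2]
    - [[0, 0, 10], 0, 2]
    - [[0, 0, 40], 0, 2]
    - [[0, 0, 40], 0, 2]
    - [[0, 0, 15], 0, 2]
    - [[0, 0, 0], 0, 2]
    - [[0, 0, 0], 0, 2]

```text
time_s: 52.5
eef_pos: [0.5545, -0.0583, 0.1129]
eef_rot: [0.001, 0.649, 0.761, 0.0]
wrist_force: [-0.4, -0.1, -1.5]
opening: 0.129
grasp_force: 58.5
```

Emit:
servo_tool:
  commands:
    - [[0, 0, 0], 0, 2]

```text
time_s: 52.62
eef_pos: [0.5545, -0.0586, 0.1131]
eef_rot: [0.001, 0.649, 0.76, 0.001]
wrist_force: [0.1, -0.5, -0.4]
opening: 0.131
grasp_force: 58.5
```

```bash
python3 d.py 553.6 -58.3 94.8 9
```

```text
t 52.62 pos [554.5 -58.6 113.1] phi 9.01 F [ 0.1 -0.5 -0.4] open 11.2 turn 0.0 shift [ 0.4 -0.9 18.3] q6 -0.48
```

Emit:
servo_tool:
  commands:
    - [[0.3, -0.4, 10], 0, 2]
    - [[0, 0, 6.5], 0, 2]
    - [[0, 0, 0.8], 0, 2]
    - [[0, 0, 0.5], 0, 2]
    - [[0, 0, 0.3], 0, 2]
    - [[0, 0, 0], 0, 2]
    - [[0, 0, 0], 0, 2]

```text
time_s: 53.5
eef_pos: [0.5535, -0.0583, 0.0947]
eef_rot: [0.001, 0.649, 0.76, 0.0]
wrist_force: [-3.6, 2.1, 11.5]
opening: 0.133
grasp_force: 60.6
```

```bash
python3 d.py 553.6 -58.3 94.8 9
```

```text
t 53.5 pos [553.5 -58.3  94.7] phi 9.0 F [-3.6  2.1 11.5] open 11.4 turn -0.0 shift [-0.   0.  -0.1] q6 -0.48
```

Contact at the original pose. I release, rise and back away towards the robot.

Emit:
servo_tool:
  commands:
    - [[0, 0, -0.7], 0, 2]
    - [[0, 0, 0], 0, 2]
    - [[0, 0, 0], 0, 20]
    - [[0, 0, 0], 0, 45]
    - [[0, 0, 0], 0, 50]
    - [[0, 0, -20], 0, 50]
    - [[0, 0, -40], 0, 50]
    - [[0, 0, -50], 0, 50]
    - [[0, 0, -40], 0, 50]
    - [[20, 0, 0], 0, 50]
    - [[45, 0, 0], 0, 50]
    - [[50, 0, 0], 0, 50]
    - [[50, 0, 0], 0, 50]
    - [[50, 0, 0], 0, 50]
    - [[50, 0, 0], 0, 50]
    - [[50, 0, 0], 0, 50]
    - [[20, 0, 0], 0, 50]
    - [[0, 0, 0], 0, 50]
    - [[0, 0, 0], 0, 50]

```text
time_s: 55.88
eef_pos: [0.5005, 0.2718, 0.2435]
eef_rot: [-0.0, 0.65, 0.76, -0.001]
wrist_force: [0.1, -1.0, -0.5]
opening: 0.588
grasp_force: 0.0
```

Run:
```python
from m2 import *
faces(.106);faces(.062,-.32,-.18,.003)
c=cam("scene"); save(c,"g8.png",(200,100,560,330),2.2)
```

```text
top 133 [572.4  45.2 105.7] (array([572.5,  45.3]), array([22.4, 22. ]), 4.5)
top 128 [553.3 -59.3 105.6] (array([553.6, -59.3]), array([12. , 33.9]), 8.7)
top 182 [510.3  -0.7 105.9] (array([510.5,  -0.6]), array([23.9, 24.1]), 69.4)
scene 80 [512.    2.2 105.4] (array([511.6,   2.2]), array([25.2, 26.8]), 68.7)
scene 60 [554.3 -55.9 104.9] (array([553.3, -57.1]), array([13.9, 33.7]), 5.5)
scene 68 [574.2  47.9 105.5] (array([573.9,  47.2]), array([23.1, 21. ]), 33.8)
top 143 [ 555.4 -248.    61.9] (array([ 555.4, -248.5]), array([23.4, 25. ]), 2.3)
scene 50 [ 556.3 -245.1   61.9] (array([ 556.7, -246.1]), array([24.7, 24. ]), 21.4)
```

View pics/g8.png

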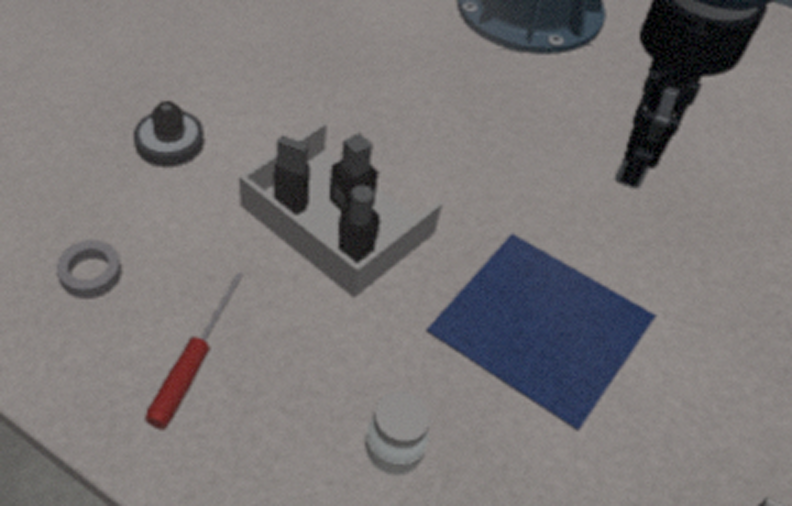

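The picture shows the cap upright on the stand (168,120) and the three fittings standing in the tray: bladed (292,175), square (355,175) and ribbed (358,225). All are within about 1 mm of their first positions, the mat is empty and the jar, screwdriver and gauge are undisturbed. I hand the job in.

```bash
python3 -c "
from bench import ctrl
print(ctrl.hand_in())"
```

```text
the job is handed in; nothing more can be done
None
```

The job is handed in after about 56 s: the cap stands upright on the inspection stand about 1.5 mm off centre, and all three fittings are back in the tray within about 1 mm of where they stood.

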